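# Canister set back in order of size beside the chopper

### The arm

A 6-joint arm with a two-finger parallel gripper is mounted at the origin on the work surface. World frame = base frame: x ahead of the robot, y to its left, z up, the work surface at z = 0. Lengths are in mm, angles in rad, forces in N, time in s.
With the tool pointing down it reaches from about 325 to 900 mm from the base axis. Payload 3.5 kg.
Tool frame: the origin (TCP) lies at the very end of the fingers, on their centre line; the grasp point (between the pads) lies 19 mm behind it; z points along the fingers, y is the line along which they close (so a half turn about z gives the same grasp; the last joint's range is limited). The gripper opens to 85 mm and grips with 20 to 120 N. Pads are 22 mm wide; open, the fingers measure 114 mm over their backs; the gripper's body (76 mm by 85 mm) begins 54 mm behind the grasp point. The pads swing forward as they close: fully open they stand 13 mm farther back than shut.
Start: joints at [1.208, 0.276, -0.026, 1.268, 0, 1.467], TCP at [160.561, 604.021, 231.313] pointing down, gripper open.
Joint ranges: [-3.12, 3.12], [-0.85, 1.88], [-1.08, 1.24], [-1.95, 2.15], [-1.57, 1.53], [-3.14, 3.14]. Speed limits (rad/s): [2.57, 2.57, 3.14, 3.14, 3.14, 3.14].

### API

Orientations are given as a rotation vector (axis times angle).
In Python, from workcell import sensors, vision, manip gives the robot as it stands.
- The arm moves only by the tool jog_arm, never from a script. Its argument "commands" is a list of rows, each an object with "jaw": the opening, from 0 (shut) to 1 (fully open); "delta_pos": the shift along the tool's x, y, z in mm, a list of three; "angular": the turn, a rotation vector about the tool's x, y, z in rad, a list of three. In form: [{"jaw": jaw, "delta_pos": [tx, ty, tz], "angular": [rx, ry, rz]}, ...]. A call has 1 to 10 rows; each row shifts and turns the commanded pose from where the row before left it, along the tool's axes as they then stand; what a row does not reach is not made up. A row lasts 1/12 s, in which the tool goes at most 41.7 mm and 7.16 degrees, less where a joint would pass 70% of its speed; a pose out of reach is approached as far as the arm can. A call is refused whole if a number of a shift passes 41.7 or a number of a turn 0.125, either way. A call with a gripper value outside its range is refused whole. The fingers move at their own pace and stop on an object; "force" is the grip in N (left out, the last holds). Time passes only in rows, so rows that do not move let the fingers close. It gives the time, the measured TCP pose, the force, the opening and the grip force at its end, in the units of the state.
- sensors.get_state(): the state, without advancing time (a new reading comes with each control period).
- vision.grab_frame(name): name is "scene" or "top" or "wrist"; returns a dict with "img" (480x640x3 uint8, red, green, blue), "range_z" (480x640 float32, mm along the optical axis (not along the pixel's ray), 0 where there is no reading), "camera_matrix" (3x3 intrinsics, pixels), "extrinsics" (4x4, takes a point from world to camera coordinates); the wrist camera has in their place "hand_eye" (4x4, takes a point from camera to tool coordinates, whose origin is the TCP and whose axes are the flange's). Camera axes: x right, y down, z forward; pixel columns grow to the right and rows downward; lengths in mm; the calibration is good to about 2 mm. A picture is of the moment at which its call begins: read the wrist's pose just before it.
- manip.hand_in(): hands the job in; it is judged then, once.
Trained networks look in a picture, given as the dict that the camera call returned (one of the last four; its "shot" number tells which), for a name from the list of things; names that differ only in an ending like _2 or _b are one class to them, and where a whole thing is asked for, a point or a joint stands for the part that bears it (a point fixed in the world has none). Each returns a list of dicts, best first, with "conf" (0 to 1); they miss things now and then, are a little off and sometimes report something else, mostly with a low value. They report only what shows in the picture. A call takes as long as a camera call. They do not tell look-alikes from the thing itself.
- vision.find_in(picture, target): "at" ([x, y, z] in mm, in world coordinates, good to about 4 mm: the middle of the surface that is visible of it).
- vision.cut_out(picture, target): "pixels" (480x640 bool, what is visible of it).
- vision.tip_of(picture, target): "at" ([x, y, z] in mm, in world coordinates, good to about 4 mm: a listed point, or the origin of a listed thing).
The state is a dict: "clock": time; "q": joint angles; "joint_vel": joint speeds; "effort": joint torques, N m; "eef_pos": TCP position; "tool_rot": TCP orientation; "wrist_force": force on the tool from outside, world axes, zero at the start; "moment": the same for the moment, N m; "finger_gap": finger opening in mm; "grasp_force": force on a finger pad.
Only numpy, scipy, OpenCV 4.12 (cv2) and the standard library are available. Lean on these libraries where they do the work, as an engineer would, in place of code of your own. Each camera call takes 0.05 s, during which the arm holds its last target. There are 200 camera calls.

### The job

Put the four steel canisters back on their wooden stand in order of size, one upright in the middle of each cork pad: the tallest on the pad nearest the chopper, stepping down to the shortest at the far end. They are full, so keep them upright and set them down rather than dropping them, and leave the porcelain bowl where it is.

Things in the scene. Friction and masses are not known exactly. Their poses are not given: they have to be found in the camera images.
- canister_1: The tallest of four round canisters, upright, brushed steel with a flush wooden lid: a plain cylinder 64 mm in diameter, 120 mm high overall, 0.1 to 0.6 kg. Origin: centre of its underside; z up along its axis. Take it by the sides, from above.
- canister_2: The second tallest of four round canisters, upright, brushed steel with a flush wooden lid: a plain cylinder 58 mm in diameter, 100 mm high overall, 0.1 to 0.6 kg. Origin: centre of its underside; z up along its axis. Take it by the sides, from above.
- canister_3: The second shortest of four round canisters, upright, brushed steel with a flush wooden lid: a plain cylinder 52 mm in diameter, 80 mm high overall, 0.1 to 0.6 kg. Origin: centre of its underside; z up along its axis. Take it by the sides, from above.
- canister_4: The shortest of four round canisters, upright, brushed steel with a flush wooden lid: a plain cylinder 46 mm in diameter, 60 mm high overall, 0.1 to 0.6 kg. Origin: centre of its underside; z up along its axis. Take it by the sides, from above.
- pad_1: Round cork pad, 86 mm across and 4 mm thick, number 1 of four counted from the robot's left, in a row at 100 mm spacing on the fixed low wooden canister stand (110 mm wide, 430 mm long, top 30 mm above the counter). Origin: centre of the pad's underside, so a canister stands 4 mm above it. x runs across the stand, away from the robot; y along the row towards pad_1's end; z up.
- pad_2: Round cork pad, 86 mm across and 4 mm thick, number 2 of four counted from the robot's left, in a row at 100 mm spacing on the fixed low wooden canister stand (110 mm wide, 430 mm long, top 30 mm above the counter). Origin: centre of the pad's underside, so a canister stands 4 mm above it. x runs across the stand, away from the robot; y along the row towards pad_1's end; z up.
- pad_3: Round cork pad, 86 mm across and 4 mm thick, number 3 of four counted from the robot's left, in a row at 100 mm spacing on the fixed low wooden canister stand (110 mm wide, 430 mm long, top 30 mm above the counter). Origin: centre of the pad's underside, so a canister stands 4 mm above it. x runs across the stand, away from the robot; y along the row towards pad_1's end; z up.
- pad_4: Round cork pad, 86 mm across and 4 mm thick, number 4 of four counted from the robot's left, in a row at 100 mm spacing on the fixed low wooden canister stand (110 mm wide, 430 mm long, top 30 mm above the counter). Origin: centre of the pad's underside, so a canister stands 4 mm above it. x runs across the stand, away from the robot; y along the row towards pad_1's end; z up.
- chopper: Mini chopper, fixed: clear bowl, white lid with a grey lever across its top; 128 mm across, 170 mm high, the lever's end 108 mm from the axis towards the robot. It stands beyond one end of the canister stand, left or right (a dark granite mortar, 150 mm across and 105 mm high, stands beyond the other). Origin: centre of its underside; z up.
- bowl: White porcelain bowl, loose, 116 mm across the rim, 50 mm high, standing among the canisters. To be left where it is. Origin: centre of its underside; z up.
There are look-alikes about, which are no part of the job. Leave any turquoise look-alike of the canister_1 alone.

How it is judged (in metres and radians):
At the end, for the whole second after the job is handed in: Each canister stands upright and still, its axis within 13 mm of its own cork pad's centre, in order of height from the tallest on the pad at the chopper's end of the row to the shortest on the pad farthest from it; the bowl is within 30 mm of its start (((y of chopper in the frame of pad_2 above 0 m and horizontal distance between canister_1 and pad_1 below 0.013 m and horizontal distance between canister_2 and pad_2 below 0.013 m and horizontal distance between canister_3 and pad_3 below 0.013 m and horizontal distance between canister_4 and pad_4 below 0.013 m and z of canister_1 in the frame of pad_1 between 0 and 0.008 m and z of canister_2 in the frame of pad_2 between 0 and 0.008 m and z of canister_3 in the frame of pad_3 between 0 and 0.008 m and z of canister_4 in the frame of pad_4 between 0 and 0.008 m) or (y of chopper in the frame of pad_2 below 0 m and horizontal distance between canister_1 and pad_4 below 0.013 m and horizontal distance between canister_2 and pad_3 below 0.013 m and horizontal distance between canister_3 and pad_2 below 0.013 m and horizontal distance between canister_4 and pad_1 below 0.013 m and z of canister_1 in the frame of pad_4 between 0 and 0.008 m and z of canister_2 in the frame of pad_3 between 0 and 0.008 m and z of canister_3 in the frame of pad_2 between 0 and 0.008 m and z of canister_4 in the frame of pad_1 between 0 and 0.008 m)) and angle between each of canister_1, canister_2, canister_3, canister_4's own z axis and vertical below 0.1 rad and linear speed of each of canister_1, canister_2, canister_3, canister_4 below 0.02 m/s and angular speed of each of canister_1, canister_2, canister_3, canister_4 below 0.2 rad/s and distance of bowl from where it was at the start of the episode below 0.03 m); the robot touches nothing.
It fails at once if a canister is tipped over (leans more than 30 degrees) (angle between any of canister_1, canister_2, canister_3, canister_4's own z axis and vertical above 0.52 rad).
It fails at once if a canister is dropped (moves faster than 0.7 m/s while out of the fingers, a fall of about 25 mm) ((linear speed of canister_1 above 0.7 m/s and contact force between canister_1 and the fingers below 0.05 N) or (linear speed of canister_2 above 0.7 m/s and contact force between canister_2 and the fingers below 0.05 N) or (linear speed of canister_3 above 0.7 m/s and contact force between canister_3 and the fingers below 0.05 N) or (linear speed of canister_4 above 0.7 m/s and contact force between canister_4 and the fingers below 0.05 N)).
It fails at once if the porcelain bowl is shifted by 30 mm or more, or tipped (distance of bowl from where it was at the start of the episode above 0.03 m or angle between bowl's own z axis and vertical above 0.4 rad).
It also fails if it takes over 96 s, if anything falls off the work surface, if the arm or the gripper's body presses on something with over 40 N, if the wrist force passes 120 N, or if a joint passes its speed limit or range.

## Working session

There is one attempt and no reset: what is moved stays moved. The work goes in short steps, Python scripts to look and compute and a tool call to move; the robot and the scene stay as the last step left them, time stands still between calls to the robot, and variables do not carry over. Pictures are saved under pics/ and viewed, at most 14 in all, crops included, and the job is handed in when it is done.

Besides the shell and the picture viewer there is one more tool, called after "Request:" as name(argument=value, ...) on one line, values as JSON. jog_arm: Moves the arm, as the interface text tells. Its arguments: {"type":"object","properties":{"commands":{"type":"array"},"force":{"type":"number"}},"required":["commands"]}

```bash
mkdir -p pics; ls
cat > h.py <<'E'
import numpy as np, cv2
from workcell import sensors, vision, manip
from scipy.spatial.transform import Rotation as R
def save(f,n): cv2.imwrite('pics/'+n+'.png', f['img'][:,:,::-1])
def world(f):
    """HxWx3 world coords of every pixel (fixed cameras)"""
    K=f['camera_matrix'];z=f['range_z'].astype(float);v,u=np.mgrid[:480,:640]
    P=np.stack([(u-K[0,2])/K[0,0]*z,(v-K[1,2])/K[1,1]*z,z],-1)
    if 'extrinsics' in f: T=np.linalg.inv(f['extrinsics'])
    else:
        s=f['state'];T=np.eye(4);T[:3,:3]=R.from_rotvec(s['tool_rot']).as_matrix();T[:3,3]=s['eef_pos'];T=T@f['hand_eye']
    W=P@T[:3,:3].T+T[:3,3];W[z==0]=np.nan
    return W
def wrist():
    s=sensors.get_state();f=vision.grab_frame('wrist');f['state']=s;return f
E
python3 - <<'E'
from h import *
s=sensors.get_state();print(s)
for n in ('top','scene'):
    f=vision.grab_frame(n);save(f,n);print(n,f['extrinsics'].round(2).tolist())
    for t in ('canister_1','pad_1','chopper','bowl'):
        for d in vision.tip_of(f,t): print(t,round(d['conf'],2),np.round(d['at'],0))
E
```

```text
pics
{'clock': 0.0, 'q': array([ 1.20758960e+00,  2.77123948e-01, -2.79203342e-02,  1.26799154e+00,
       -2.21966229e-05,  1.46740647e+00]), 'joint_vel': array([ 0.00020701,  0.00166662,  0.00068552, -0.00060514,  0.00046214,
       -0.00015978]), 'effort': array([ 5.39067457e-05, -4.45508838e+01,  2.95202190e+01,  1.62730931e-02,
       -8.40870439e-05,  1.04302806e-07]), 'eef_pos': array([160.2906856 , 603.27377142, 230.14673345]), 'tool_rot': array([-0.4069079 , -3.11462702,  0.00343001]), 'wrist_force': array([ 0.65040025,  0.176203  , -0.18448243]), 'moment': array([-0.00812861,  0.00623674, -0.00299423]), 'grasp_force': 0.0, 'finger_gap': 85.53173338197163}
top [[-0.02, -1.0, 0.02, 9.22], [-1.0, 0.02, -0.07, 498.0], [0.07, -0.02, -1.0, 1080.01], [0.0, 0.0, 0.0, 1.0]]
canister_1 0.84 [327. 259.  -0.]
canister_1 0.81 [452. 297.   2.]
canister_1 0.69 [653.  99.  32.]
canister_1 0.67 [442.   6.  -7.]
canister_1 0.61 [ 416. -162.   -2.]
canister_1 0.59 [404. 156.   0.]
canister_1 0.55 [354. 355.   1.]
pad_1 0.96 [629. -92.  30.]
pad_1 0.95 [ 616. -194.   35.]
pad_1 0.89 [641.   1.  30.]
pad_1 0.77 [656. 100.  30.]
chopper 0.58 [ 671. -390.    4.]
bowl 0.58 [ 448. -289.   -0.]
scene [[0.45, 0.89, 0.0, -222.88], [0.55, -0.28, -0.79, -238.71], [-0.7, 0.35, -0.62, 1332.91], [0.0, 0.0, 0.0, 1.0]]
canister_1 0.94 [409. 155.  -1.]
canister_1 0.89 [349. 357.   3.]
canister_1 0.85 [453. 297.   3.]
canister_1 0.73 [ 416. -163.   -0.]
canister_1 0.67 [331. 261.  -3.]
canister_1 0.6 [442.   4.   4.]
pad_1 0.92 [628. -95.  31.]
pad_1 0.71 [ 618. -198.   31.]
pad_1 0.68 [654. 103.  28.]
pad_1 0.59 [644.   7.  34.]
chopper 0.95 [ 671. -385.   -1.]
bowl 0.71 [ 449. -284.   -2.]
bowl 0.46 [653. 104.  30.]
```

View pics/top.png

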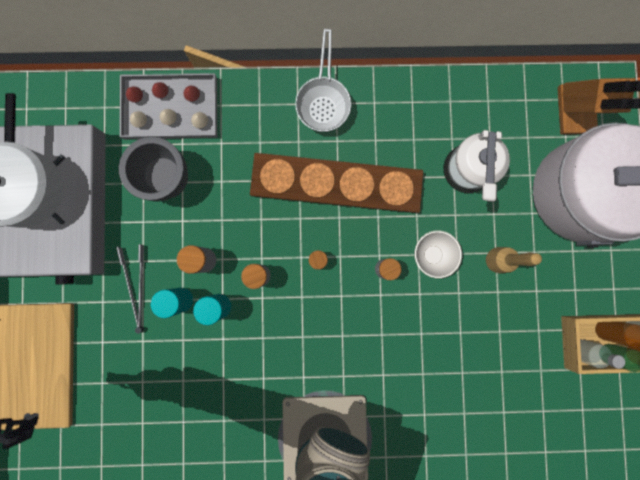

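View pics/scene.png

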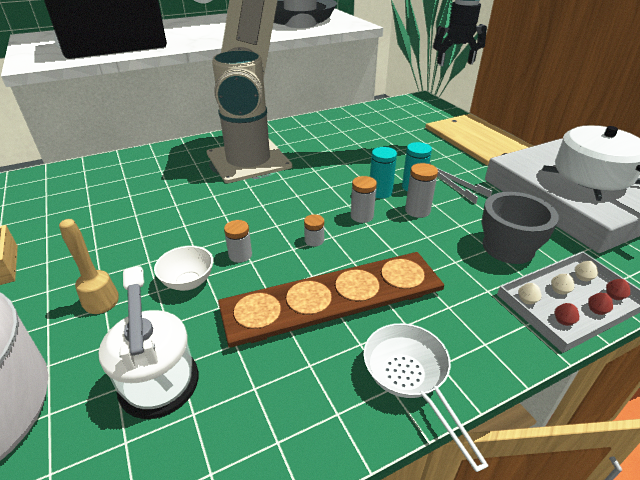

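The top view shows the chopper (490,165) beyond the right end of the stand, which is the robot's right (−y) and pad_4's end. So c1→pad_4, c2→pad_3, c3→pad_2 and c4→pad_1. In this view the canisters run c1 (190,260), c2 (254,276), c4 (318,260) and c3 (390,269). The bowl is at (438,254), and the two turquoise look-alikes are at (165,303) and (208,310). Next I'll measure them from both views.

```bash
cat > m.py <<'E'
from h import *
from scipy.optimize import least_squares
def fit(P):
    P=P.astype(np.float32); (c,r)=cv2.minEnclosingCircle(P); return np.array(c),r
C={'c1':(452,297),'c2':(407,155),'c3':(416,-163),'c4':(442,5),'tq1':(352,356),'tq2':(329,260)}
PD={'p1':(655,102),'p2':(642,3),'p3':(628,-94),'p4':(617,-196),'bowl':(448,-287)}
def measure(f,C=C,PD=PD,zmin=45):
    W=world(f);hsv=cv2.cvtColor(f['img'],cv2.COLOR_RGB2HSV)
    for k,(x,y) in {**C,**PD}.items():
        d=np.hypot(W[...,0]-x,W[...,1]-y)
        if k in C:
            m=(d<50)&(W[...,2]>zmin)
            if m.sum()<30: print(k,'none');continue
            zt=np.percentile(W[...,2][m],90); m&=W[...,2]>zt-5
        elif k=='bowl': m=(d<75)&(W[...,2]>35); zt=np.nan
        else:
            m=(d<60)&(W[...,2]>27)&(W[...,2]<60)&(hsv[...,2]>130)&(hsv[...,0]<25); zt=0
        m=cv2.morphologyEx(m.astype(np.uint8),cv2.MORPH_OPEN,np.ones((3,3)))>0
        P=W[m]; c,r=fit(P[:,:2]); print(k,'circ',c.round(1),'r',round(r,1),'mean',P.mean(0).round(1),'zmed',np.median(P[:,2]).round(1),m.sum())
E
python3 - <<'E'
from m import *
for n in ('top','scene'): print(n);measure(vision.grab_frame(n))
E
```

```text
top
c1 circ [448.4 295.9] r 31.7 mean [446.9 294.6 120.9] zmed 120.9 534
c2 circ [406.1 156.7] r 28.6 mean [405.8 156.4 101. ] zmed 100.8 427
c3 circ [ 414.7 -163.8] r 25.5 mean [ 414.8 -163.2   81.4] zmed 81.3 278
c4 circ [441.5   6.1] r 21.7 mean [440.3   4.1  61.3] zmed 61.1 163
tq1 circ [349.6 353.8] r 31.4 mean [350.1 353.2 120.7] zmed 120.7 556
tq2 circ [331.5 258.8] r 31.8 mean [332.8 257.2 121. ] zmed 120.8 556
p1 circ [655.1 103.3] r 44.5 mean [654.4 103.8  34.8] zmed 34.8 928
p2 circ [642.9   4.2] r 44.6 mean [642.1   4.3  34.9] zmed 34.9 932
p3 circ [630.7 -95.1] r 44.4 mean [629.9 -95.   35. ] zmed 35.0 925
p4 circ [ 618.4 -194.4] r 44.3 mean [ 617.5 -194.2   35. ] zmed 35.1 927
bowl circ [ 448.4 -288.7] r 57.6 mean [ 449.2 -311.7   46.3] zmed 47.4 418
scene
c1 circ [451.2 296.4] r 33.0 mean [452.7 293.7 119.2] zmed 119.3 298
c2 circ [408.8 155.4] r 29.2 mean [410.7 154.3  99. ] zmed 99.1 262
c3 circ [ 417.1 -163.4] r 26.9 mean [ 418.8 -164.7   78.9] zmed 78.9 290
c4 circ [442.5   6.7] r 24.5 mean [445.5   5.7  59. ] zmed 59.1 199
tq1 circ [351.7 354.1] r 33.0 mean [354.3 351.9 119.1] zmed 119.2 229
tq2 circ [332.6 258.7] r 34.8 mean [336.4 256.8 119. ] zmed 119.3 250
p1 circ [655.5 101.6] r 59.6 mean [661.3 103.6  32.6] zmed 33.0 1173
p2 circ [ 6.469e+02 -4.000e-01] r 57.0 mean [648.9   2.2  32.5] zmed 32.9 1272
p3 circ [634.3 -94.7] r 55.3 mean [634.  -95.1  32.7] zmed 33.0 1311
p4 circ [ 623.4 -198.4] r 55.8 mean [ 623.3 -194.8   32.4] zmed 32.8 1515
bowl circ [ 449.9 -287.8] r 59.4 mean [ 441.3 -288.7   43.7] zmed 44.2 761
```

Request:
jog_arm(commands=[{"jaw": 1, "delta_pos": [0, 0, 0], "angular": [0, 0, 0.12]}, {"jaw": 1, "delta_pos": [0, 0, 0], "angular": [0, 0, 0.12]}, {"jaw": 1, "delta_pos": [0, 0, 0], "angular": [0, 0, 0.12]}, {"jaw": 1, "delta_pos": [0, 0, 0], "angular": [0, 0, 0.12]}, {"jaw": 1, "delta_pos": [0, 0, 0], "angular": [0, 0, 0.12]}, {"jaw": 1, "delta_pos": [0, 0, 0], "angular": [0, 0, 0.12]}, {"jaw": 1, "delta_pos": [0, 0, 0], "angular": [0, 0, 0.12]}, {"jaw": 1, "delta_pos": [0, 0, 0], "angular": [0, 0, 0.12]}, {"jaw": 1, "delta_pos": [0, 0, 0], "angular": [0, 0, 0.12]}, {"jaw": 1, "delta_pos": [0, 0, 0], "angular": [0, 0, 0.12]}], force=40)

```text
clock: 1.43
eef_pos: [160.6, 604.0, 231.4]
tool_rot: [-2.102, -2.335, -0.0]
wrist_force: [0.9, 0.6, -0.8]
finger_gap: 85.2
grasp_force: 0.0
```

Request:
jog_arm(commands=[{"jaw": 1, "delta_pos": [0, 0, 0], "angular": [0, 0, 0.12]}, {"jaw": 1, "delta_pos": [0, 0, 0], "angular": [0, 0, 0.12]}, {"jaw": 1, "delta_pos": [0, 0, 0], "angular": [0, 0, 0]}, {"jaw": 1, "delta_pos": [0, 0, 0], "angular": [0, 0, 0]}])

```text
clock: 1.77
eef_pos: [160.5, 604.0, 231.3]
tool_rot: [-2.357, -2.077, -0.0]
wrist_force: [-0.1, -0.3, 0.3]
finger_gap: 85.2
grasp_force: 0.0
```

```bash
cat > go.py <<'E'
import sys; from h import *
def go(*targets):
    s=sensors.get_state();p=s['eef_pos'];M=R.from_rotvec(s['tool_rot']).as_matrix()
    print('t',round(s['clock'],2),'p',p.round(1),'z',M[:,2].round(3),'y',M[:,1].round(3),'q',s['q'].round(2),'gap',s['finger_gap'].__round__(1),'F',s['wrist_force'].round(1),round(s['grasp_force'],1))
    for t in targets:
        d=M.T@(np.array(t)-p); print(t,'tool delta',d.round(1),'len',np.linalg.norm(d).round(0)); p=np.array(t)
if __name__=='__main__': go(*[tuple(map(float,a.split(','))) for a in sys.argv[1:]])
E
python3 go.py 449.5,296,200 449.5,296,78
```

```text
t 1.77 p [160.5 604.  231.3] z [ 0.  0. -1.] y [ 0.992 -0.126  0.   ] q [ 1.21  0.28 -0.03  1.27 -0.    2.9 ] gap 85.2 F [-0.1 -0.3  0.3] 0.0
(449.5, 296.0, 200.0) tool delta [-269.3  325.4   31.3] len 424.0
(449.5, 296.0, 78.0) tool delta [ -0.  -0. 122.] len 122.0
```

Request:
jog_arm(commands=[{"jaw": 1, "delta_pos": [-15, 18, 2], "angular": [0, 0, 0]}, {"jaw": 1, "delta_pos": [-25, 30, 3], "angular": [0, 0, 0]}, {"jaw": 1, "delta_pos": [-25, 30, 3], "angular": [0, 0, 0]}, {"jaw": 1, "delta_pos": [-25, 30, 3], "angular": [0, 0, 0]}, {"jaw": 1, "delta_pos": [-25, 30, 3], "angular": [0, 0, 0]}, {"jaw": 1, "delta_pos": [-25, 30, 3], "angular": [0, 0, 0]}, {"jaw": 1, "delta_pos": [-25, 30, 3], "angular": [0, 0, 0]}, {"jaw": 1, "delta_pos": [-25, 30, 3], "angular": [0, 0, 0]}, {"jaw": 1, "delta_pos": [-25, 30, 3], "angular": [0, 0, 0]}, {"jaw": 1, "delta_pos": [-25, 30, 3], "angular": [0, 0, 0]}])

```text
clock: 2.6
eef_pos: [416.3, 327.5, 202.5]
tool_rot: [2.357, 2.077, 0.001]
wrist_force: [0.5, 0.5, 0.2]
finger_gap: 85.6
grasp_force: 0.0
```

Request:
jog_arm(commands=[{"jaw": 1, "delta_pos": [-20, 24, 2], "angular": [0, 0, 0]}, {"jaw": 1, "delta_pos": [-9.3, 13.4, 0.3], "angular": [0, 0, 0]}, {"jaw": 1, "delta_pos": [0, 0, 0], "angular": [0, 0, 0]}, {"jaw": 1, "delta_pos": [0, 0, 0], "angular": [0, 0, 0]}])

```text
clock: 2.93
eef_pos: [449.1, 294.5, 200.0]
tool_rot: [-2.36, -2.073, -0.0]
wrist_force: [-0.7, -1.3, -0.3]
finger_gap: 85.2
grasp_force: 0.0
```

```bash
python3 go.py 449.5,296,200 449.5,296,78
python3 - <<'E'
from m import *
f=wrist();save(f,'w1');measure(f,{k:C[k] for k in ('c1','tq1','tq2')},{})
E
```

```text
t 2.93 p [449.1 294.5 200. ] z [-0.  0. -1.] y [ 0.992 -0.129 -0.   ] q [ 0.46  0.14 -0.26  1.17  0.    2.16] gap 85.2 F [-0.7 -1.3 -0.3] 0.0
(449.5, 296.0, 200.0) tool delta [1.5 0.2 0. ] len 2.0
(449.5, 296.0, 78.0) tool delta [ -0.   0. 122.] len 122.0
c1 circ [450.9 305.9] r 39.4 mean [451.3 309.7 285.8] zmed 285.4 10394
tq1 circ [357.4 349. ] r 41.2 mean [353.7 354.9 129.2] zmed 120.9 10160
tq2 circ [333.  260.4] r 32.3 mean [330.3 268.5 120.6] zmed 120.7 4963
```

View pics/w1.png

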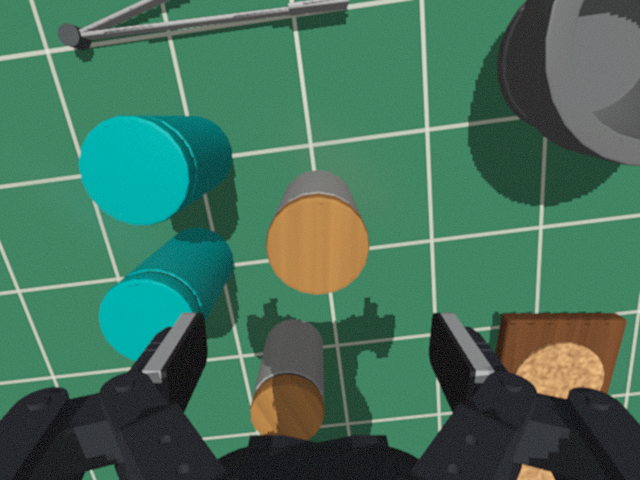

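The wrist view shows the c1 lid at (318,245), centred between the open fingers, with the turquoise cans clear to the left. The fingers got into the c1 fit, so I'll refit without them.

```bash
sed -i 's/W=world(f);/W=world(f);W[W[...,2]>zmax]=np.nan;/; s/zmin=45)/zmin=45,zmax=130)/' m.py
python3 - <<'E'
from m import *
f=wrist();measure(f,{k:C[k] for k in ('c1','tq1','tq2','c2')},{})
E
```

```text
c1 circ [449.6 297.7] r 32.0 mean [449.7 299.4 120.7] zmed 120.8 7910
tq1 circ [350.8 356.2] r 32.2 mean [352.1 357.3 120.7] zmed 120.8 9583
tq2 circ [332.1 262. ] r 32.3 mean [330.  268.7 120.6] zmed 120.7 4860
c2 circ [407.4 159. ] r 29.0 mean [408.3 162.8 100.5] zmed 100.6 3379
```

Request:
jog_arm(commands=[{"jaw": 1, "delta_pos": [1, 0, 15], "angular": [0, 0, 0]}, {"jaw": 1, "delta_pos": [0, 0, 25], "angular": [0, 0, 0]}, {"jaw": 1, "delta_pos": [0, 0, 20], "angular": [0, 0, 0]}])

```text
clock: 3.28
eef_pos: [448.1, 297.5, 139.7]
tool_rot: [2.357, 2.077, 0.002]
wrist_force: [0.6, 0.3, -1.3]
finger_gap: 85.1
grasp_force: 0.0
```

Request:
jog_arm(commands=[{"jaw": 1, "delta_pos": [0, 1, 20], "angular": [0, 0, 0]}, {"jaw": 1, "delta_pos": [0, 0, 20], "angular": [0, 0, 0]}, {"jaw": 1, "delta_pos": [0, 0, 15], "angular": [0, 0, 0]}, {"jaw": 1, "delta_pos": [0, 0, 7], "angular": [0, 0, 0]}, {"jaw": 1, "delta_pos": [0, 0, 0], "angular": [0, 0, 0]}, {"jaw": 0.3, "delta_pos": [0, 0, 0], "angular": [0, 0, 0]}, {"jaw": 0.3, "delta_pos": [0, 0, 0], "angular": [0, 0, 0]}, {"jaw": 0.3, "delta_pos": [0, 0, 0], "angular": [0, 0, 0]}, {"jaw": 0.3, "delta_pos": [0, 0, 0], "angular": [0, 0, 0]}, {"jaw": 0.3, "delta_pos": [0, 0, 0], "angular": [0, 0, 0]}], force=60)

```text
clock: 4.12
eef_pos: [450.4, 296.9, 79.6]
tool_rot: [-2.359, -2.074, -0.004]
wrist_force: [-3.0, 0.6, 5.1]
finger_gap: 63.2
grasp_force: 66.4
```

Request:
jog_arm(commands=[{"jaw": 0.3, "delta_pos": [0, 0, 0], "angular": [0, 0, 0]}, {"jaw": 0.3, "delta_pos": [0, 0, 0], "angular": [0, 0, 0]}, {"jaw": 0.3, "delta_pos": [0, 0, 0], "angular": [0, 0, 0]}, {"jaw": 0.3, "delta_pos": [0, 0, 0], "angular": [0, 0, 0]}])

```text
clock: 4.45
eef_pos: [450.4, 296.9, 79.6]
tool_rot: [-2.359, -2.074, -0.004]
wrist_force: [-2.7, 1.0, 6.1]
finger_gap: 62.9
grasp_force: 66.4
```

```bash
python3 go.py 449.5,297,260 619,-194.5,260 619,-194.5,113
```

```text
t 4.45 p [450.4 296.9  79.6] z [ 0.001  0.002 -1.   ] y [ 0.992 -0.128  0.001] q [ 0.46  0.25 -0.4   0.91  0.    2.16] gap 62.9 F [-2.7  1.   6.1] 66.4
(449.5, 297.0, 260.0) tool delta [   0.5   -0.7 -180.4] len 180.0
(619.0, -194.5, 260.0) tool delta [-465.7  231.2   -0.9] len 520.0
(619.0, -194.5, 113.0) tool delta [ -0.4  -0.2 147. ] len 147.0
```

Request:
jog_arm(commands=[{"jaw": 0.3, "delta_pos": [0, 0, -8], "angular": [0, 0, 0]}, {"jaw": 0.3, "delta_pos": [0, 0, -16], "angular": [0, 0, 0]}, {"jaw": 0.3, "delta_pos": [0, 0, -24], "angular": [0, 0, 0]}, {"jaw": 0.3, "delta_pos": [0, 0, -26], "angular": [0, 0, 0]}, {"jaw": 0.3, "delta_pos": [0, 0, -24], "angular": [0, 0, 0]}, {"jaw": 0.3, "delta_pos": [0, 0, -16], "angular": [0, 0, 0]}, {"jaw": 0.3, "delta_pos": [0, 0, -6], "angular": [0, 0, 0]}, {"jaw": 0.3, "delta_pos": [0, 0, 0], "angular": [0, 0, 0]}])

```text
clock: 5.12
eef_pos: [450.6, 296.1, 199.4]
tool_rot: [2.359, 2.073, 0.004]
wrist_force: [0.7, 0.8, -5.5]
finger_gap: 62.8
grasp_force: 67.3
```

Request:
jog_arm(commands=[{"jaw": 0.3, "delta_pos": [-9, 4.5, 0], "angular": [0, 0, 0]}, {"jaw": 0.3, "delta_pos": [-18, 9, 0], "angular": [0, 0, 0]}, {"jaw": 0.3, "delta_pos": [-27, 13.4, 0], "angular": [0, 0, 0]}, {"jaw": 0.3, "delta_pos": [-30, 14.9, 0], "angular": [0, 0, 0]}, {"jaw": 0.3, "delta_pos": [-30, 14.9, 0], "angular": [0, 0, 0]}, {"jaw": 0.3, "delta_pos": [-30, 14.9, 0], "angular": [0, 0, 0]}, {"jaw": 0.3, "delta_pos": [-30, 14.9, 0], "angular": [0, 0, 0]}, {"jaw": 0.3, "delta_pos": [-30, 14.9, 0], "angular": [0, 0, 0]}, {"jaw": 0.3, "delta_pos": [-30, 14.9, 0], "angular": [0, 0, 0]}, {"jaw": 0.3, "delta_pos": [-30, 14.9, 0], "angular": [0, 0, 0]}])

```text
clock: 5.95
eef_pos: [544.2, 15.0, 195.4]
tool_rot: [-2.358, -2.071, 0.006]
wrist_force: [0.7, 1.0, -5.9]
finger_gap: 62.9
grasp_force: 67.3
```

Request:
jog_arm(commands=[{"jaw": 0.3, "delta_pos": [-30, 14.9, 0], "angular": [0, 0, 0]}, {"jaw": 0.3, "delta_pos": [-30, 14.9, 0], "angular": [0, 0, 0]}, {"jaw": 0.3, "delta_pos": [-30, 14.9, 0], "angular": [0, 0, 0]}, {"jaw": 0.3, "delta_pos": [-30, 14.9, 0], "angular": [0, 0, 0]}, {"jaw": 0.3, "delta_pos": [-30, 14.9, 0], "angular": [0, 0, 0]}, {"jaw": 0.3, "delta_pos": [-25, 12.4, 0], "angular": [0, 0, 0]}, {"jaw": 0.3, "delta_pos": [-18, 9, 0], "angular": [0, 0, 0]}, {"jaw": 0.3, "delta_pos": [-8, 4, 0], "angular": [0, 0, 0]}, {"jaw": 0.3, "delta_pos": [0, 0, 0], "angular": [0, 0, 0]}, {"jaw": 0.3, "delta_pos": [0, 0, 0], "angular": [0, 0, 0]}])

```text
clock: 6.78
eef_pos: [617.5, -194.4, 196.0]
tool_rot: [-2.357, -2.07, 0.002]
wrist_force: [0.1, 0.9, -5.4]
finger_gap: 63.1
grasp_force: 67.4
```

```bash
python3 go.py 619,-194.5,116
python3 - <<'E'
from m import *
f=vision.grab_frame('scene');save(f,'s2')
f=wrist();save(f,'w2');measure(f,{},{k:PD[k] for k in ('p2','p3','p4')},zmax=60)
E
```

```text
t 6.78 p [ 617.5 -194.4  196. ] z [-0.004  0.002 -1.   ] y [ 0.992 -0.129 -0.004] q [-0.41  0.34 -0.02  1.22  0.    1.3 ] gap 63.1 F [ 0.1  0.9 -5.4] 67.4
(619.0, -194.5, 116.0) tool delta [-0.1  1.8 80. ] len 80.0
p2 circ [635.5 -54.5] r 12.7 mean [635.5 -54.1  34.7] zmed 34.9 230
p3 circ [ 627.5 -101.9] r 52.0 mean [630.6 -93.1  34.8] zmed 34.9 11605
p4 circ [ 617.9 -193.8] r 44.0 mean [ 622.2 -173.2   34.7] zmed 34.8 3822
```

View pics/w2.png

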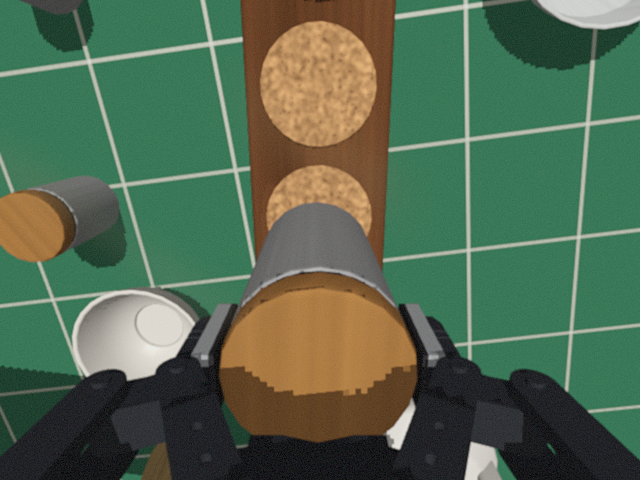

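c1 is held straight, with its lid at (320,360), over the fourth pad; only that pad's edge shows, at (320,205). I'm lowering it.

Request:
jog_arm(commands=[{"jaw": 0.3, "delta_pos": [0, 1.2, 8], "angular": [0, 0, 0]}, {"jaw": 0.3, "delta_pos": [0, 0, 15], "angular": [0, 0, 0]}, {"jaw": 0.3, "delta_pos": [0, 0, 18], "angular": [0, 0, 0]}, {"jaw": 0.3, "delta_pos": [0, 0, 16], "angular": [0, 0, 0]}, {"jaw": 0.3, "delta_pos": [0, 0, 10], "angular": [0, 0, 0]}, {"jaw": 0.3, "delta_pos": [0, 0, 6], "angular": [0, 0, 0]}, {"jaw": 0.3, "delta_pos": [0, 0, 3], "angular": [0, 0, 0]}, {"jaw": 0.3, "delta_pos": [0, 0, 0], "angular": [0, 0, 0]}, {"jaw": 0.3, "delta_pos": [0, 0, 0], "angular": [0, 0, 0]}])

```text
clock: 7.63
eef_pos: [620.9, -195.1, 122.8]
tool_rot: [2.359, 2.073, 0.001]
wrist_force: [-0.1, -0.1, -4.9]
finger_gap: 62.6
grasp_force: 67.4
```

```bash
python3 go.py 618.5,-194.3,113.6
```

```text
t 7.63 p [ 620.9 -195.1  122.8] z [ 0.001 -0.001 -1.   ] y [ 0.992 -0.128  0.001] q [-0.4   0.39 -0.1   1.07  0.    1.3 ] gap 62.6 F [-0.1 -0.1 -4.9] 67.4
(618.5, -194.3, 113.6) tool delta [ 0.5 -2.5  9.2] len 10.0
```

Request:
jog_arm(commands=[{"jaw": 0.3, "delta_pos": [0.3, -2, 3], "angular": [0, 0, 0]}, {"jaw": 0.3, "delta_pos": [0, 0, 2.5], "angular": [0, 0, 0]}, {"jaw": 0.3, "delta_pos": [0, 0, 2], "angular": [0, 0, 0]}, {"jaw": 0.3, "delta_pos": [0, 0, 1], "angular": [0, 0, 0]}, {"jaw": 0.3, "delta_pos": [0, 0, 0], "angular": [0, 0, 0]}])

```text
clock: 8.05
eef_pos: [618.4, -194.6, 113.8]
tool_rot: [2.36, 2.073, 0.0]
wrist_force: [-1.0, 0.4, -4.3]
finger_gap: 63.0
grasp_force: 67.6
```

Request:
jog_arm(commands=[{"jaw": 0.3, "delta_pos": [0, 0, 0.7], "angular": [0, 0, 0]}, {"jaw": 0.3, "delta_pos": [0, 0, 0], "angular": [0, 0, 0]}])

```text
clock: 8.22
eef_pos: [618.4, -194.6, 113.7]
tool_rot: [2.36, 2.073, -0.0]
wrist_force: [-3.1, 0.8, 0.7]
finger_gap: 62.5
grasp_force: 67.6
```

Request:
jog_arm(commands=[{"jaw": 1, "delta_pos": [0, 0, 0], "angular": [0, 0, 0]}, {"jaw": 1, "delta_pos": [0, 0, 0], "angular": [0, 0, 0]}, {"jaw": 1, "delta_pos": [0, 0, 0], "angular": [0, 0, 0]}, {"jaw": 1, "delta_pos": [0, 0, 0], "angular": [0, 0, 0]}, {"jaw": 1, "delta_pos": [0, 0, -10], "angular": [0, 0, 0]}, {"jaw": 1, "delta_pos": [0, 0, -25], "angular": [0, 0, 0]}, {"jaw": 1, "delta_pos": [0, 0, -30], "angular": [0, 0, 0]}, {"jaw": 1, "delta_pos": [0, 0, -20], "angular": [0, 0, 0]}, {"jaw": 1, "delta_pos": [0, 0, 0], "angular": [0, 0, 0]}])

```text
clock: 8.97
eef_pos: [622.0, -196.0, 204.8]
tool_rot: [2.352, 2.067, 0.008]
wrist_force: [1.3, -0.3, 0.7]
finger_gap: 85.5
grasp_force: 0.0
```

```bash
python3 go.py 407.2,156.5,160 407.2,156.5,60
python3 - <<'E'
from m import *
for n in ('top','scene'):
    f=vision.grab_frame(n);measure(f,{'p4can':(618,-194),'c2':C['c2']},{'bowl':PD['bowl']},zmin=90,zmax=165)
E
```

```text
t 8.97 p [ 622.  -196.   204.8] z [ 0.01  -0.004 -1.   ] y [ 0.992 -0.129  0.011] q [-0.4   0.33 -0.01  1.22  0.    1.3 ] gap 85.5 F [ 1.3 -0.3  0.7] 0.0
(407.2, 156.5, 160.0) tool delta [ 322.1 -258.8   41.1] len 415.0
(407.2, 156.5, 60.0) tool delta [  0.3  -1.1 100. ] len 100.0
p4can circ [ 617.  -192.4] r 30.6 mean [ 618.7 -186.1  155.2] zmed 155.2 383
c2 circ [406.9 156.1] r 28.1 mean [407.5 155.1 101.3] zmed 101.3 363
bowl circ [0. 0.] r 0.0 mean [nan nan nan] zmed nan 0
p4can circ [ 619.7 -195.2] r 32.2 mean [ 622.7 -196.8  152.8] zmed 153.0 770
c2 circ [408.7 156.1] r 30.1 mean [410.3 154.1  99. ] zmed 99.2 259
bowl circ [ 450.1 -286.8] r 59.0 mean [ 441.4 -288.2   43.8] zmed 44.1 758m.py:19: RuntimeWarning: Mean of empty slice.
  P=W[m]; c,r=fit(P[:,:2]); print(k,'circ',c.round(1),'r',round(r,1),'mean',P.mean(0).round(1),'zmed',np.median(P[:,2]).round(1),m.sum())
  ret = um.true_divide(
  return _methods._mean(a, axis=axis, dtype=dtype,
  ret = ret.dtype.type(ret / rcount)
```

Request:
jog_arm(commands=[{"jaw": 1, "delta_pos": [14, -11, 0], "angular": [0, 0, 0]}, {"jaw": 1, "delta_pos": [28, -22.5, 0], "angular": [0, 0, 0]}, {"jaw": 1, "delta_pos": [30, -24, 4], "angular": [0, 0, 0]}, {"jaw": 1, "delta_pos": [30, -24, 4], "angular": [0, 0, 0]}, {"jaw": 1, "delta_pos": [30, -24, 4], "angular": [0, 0, 0]}, {"jaw": 1, "delta_pos": [30, -24, 4], "angular": [0, 0, 0]}, {"jaw": 1, "delta_pos": [30, -24, 4], "angular": [0, 0, 0]}, {"jaw": 1, "delta_pos": [30, -24, 4], "angular": [0, 0, 0]}, {"jaw": 1, "delta_pos": [30, -24, 4], "angular": [0, 0, 0]}, {"jaw": 1, "delta_pos": [30, -24, 4], "angular": [0, 0, 0]}])

```text
clock: 9.9
eef_pos: [428.5, 115.3, 164.3]
tool_rot: [-2.359, -2.072, 0.003]
wrist_force: [0.7, 1.5, 0.1]
finger_gap: 85.5
grasp_force: 0.0
```

Request:
jog_arm(commands=[{"jaw": 1, "delta_pos": [25, -20, 4], "angular": [0, 0, 0]}, {"jaw": 1, "delta_pos": [14, -12, 4], "angular": [0, 0, 0]}, {"jaw": 1, "delta_pos": [0, 0, 0], "angular": [0, 0, 0]}, {"jaw": 1, "delta_pos": [0, 0, 0], "angular": [0, 0, 0]}, {"jaw": 1, "delta_pos": [0, 0, 0], "angular": [0, 0, 0]}])

```text
clock: 10.32
eef_pos: [404.2, 156.5, 157.3]
tool_rot: [2.36, 2.074, -0.001]
wrist_force: [-0.5, 0.0, -0.5]
finger_gap: 85.4
grasp_force: 0.0
```

```bash
python3 go.py 407.2,156.5,60;  python3 - <<'E'
from m import *
f=wrist();measure(f,{k:C[k] for k in ('c2','tq2')},{})
E
```

```text
t 10.32 p [404.2 156.5 157.3] z [-0.001 -0.001 -1.   ] y [ 0.992 -0.129 -0.001] q [ 0.22 -0.01 -0.52  1.06 -0.    1.92] gap 85.4 F [-0.5  0.  -0.5] 0.0
(407.2, 156.5, 60.0) tool delta [ 0.4  3.  97.3] len 97.0
c2 circ [407.3 158.2] r 28.9 mean [407.5 159.8 100.7] zmed 100.7 7791
tq2 circ [332.8 260.2] r 32.1 mean [333.8 261.2 120.8] zmed 120.8 18001
```

Target is (407.2,157), and I'll grasp with the TCP at z≈60.

Request:
jog_arm(commands=[{"jaw": 1, "delta_pos": [0.8, 3, 14], "angular": [0, 0, 0]}, {"jaw": 1, "delta_pos": [0, 0, 22], "angular": [0, 0, 0]}, {"jaw": 1, "delta_pos": [0, 0, 25], "angular": [0, 0, 0]}, {"jaw": 1, "delta_pos": [0, 0, 20], "angular": [0, 0, 0]}, {"jaw": 1, "delta_pos": [0, 0, 12], "angular": [0, 0, 0]}, {"jaw": 1, "delta_pos": [0, 0, 4], "angular": [0, 0, 0]}, {"jaw": 1, "delta_pos": [0, 0, 0], "angular": [0, 0, 0]}, {"jaw": 1, "delta_pos": [0, 0, 0], "angular": [0, 0, 0]}])

```text
clock: 11.03
eef_pos: [408.3, 156.9, 61.3]
tool_rot: [2.361, 2.072, 0.001]
wrist_force: [-0.4, 0.4, -0.2]
finger_gap: 85.3
grasp_force: 0.0
```

Request:
jog_arm(commands=[{"jaw": 0.3, "delta_pos": [0, 0, 0], "angular": [0, 0, 0]}, {"jaw": 0.3, "delta_pos": [0, 0, 0], "angular": [0, 0, 0]}, {"jaw": 0.3, "delta_pos": [0, 0, 0], "angular": [0, 0, 0]}, {"jaw": 0.3, "delta_pos": [0, 0, 0], "angular": [0, 0, 0]}, {"jaw": 0.3, "delta_pos": [0, 0, 0], "angular": [0, 0, 0]}, {"jaw": 0.3, "delta_pos": [0, 0, 0], "angular": [0, 0, 0]}, {"jaw": 0.3, "delta_pos": [0, 0, 0], "angular": [0, 0, 0]}, {"jaw": 0.3, "delta_pos": [0, 0, 0], "angular": [0, 0, 0]}])

```text
clock: 11.7
eef_pos: [408.2, 157.6, 62.1]
tool_rot: [2.359, 2.073, 0.003]
wrist_force: [-2.4, 0.3, 5.5]
finger_gap: 56.8
grasp_force: 63.1
```

```bash
python3 go.py 407.2,157,180 630.5,-94.8,180 630.5,-94.8,94
```

```text
t 11.7 p [408.2 157.6  62.1] z [ 0.002  0.    -1.   ] y [ 0.992 -0.128  0.002] q [ 0.22  0.11 -0.63  0.83 -0.    1.92] gap 56.8 F [-2.4  0.3  5.5] 63.1
(407.2, 157.0, 180.0) tool delta [  -0.7   -0.7 -117.9] len 118.0
(630.5, -94.8, 180.0) tool delta [-221.   253.8    0.4] len 337.0
(630.5, -94.8, 94.0) tool delta [-0.1 -0.2 86. ] len 86.0
```

Request:
jog_arm(commands=[{"jaw": 0.3, "delta_pos": [0, 0, -8], "angular": [0, 0, 0]}, {"jaw": 0.3, "delta_pos": [0, 0, -18], "angular": [0, 0, 0]}, {"jaw": 0.3, "delta_pos": [0, 0, -24], "angular": [0, 0, 0]}, {"jaw": 0.3, "delta_pos": [0, 0, -24], "angular": [0, 0, 0]}, {"jaw": 0.3, "delta_pos": [0, 0, -18], "angular": [0, 0, 0]}, {"jaw": 0.3, "delta_pos": [0, 0, -8], "angular": [0, 0, 0]}, {"jaw": 0.3, "delta_pos": [0, 0, 0], "angular": [0, 0, 0]}])

```text
clock: 12.28
eef_pos: [409.0, 157.8, 163.1]
tool_rot: [2.358, 2.072, 0.007]
wrist_force: [0.2, 0.1, -2.0]
finger_gap: 56.9
grasp_force: 64.5
```

Request:
jog_arm(commands=[{"jaw": 0.3, "delta_pos": [-7, 8, 0], "angular": [0, 0, 0]}, {"jaw": 0.3, "delta_pos": [-14, 16, 0], "angular": [0, 0, 0]}, {"jaw": 0.3, "delta_pos": [-20, 22.9, 0], "angular": [0, 0, 0]}, {"jaw": 0.3, "delta_pos": [-20, 22.9, 0], "angular": [0, 0, 0]}, {"jaw": 0.3, "delta_pos": [-20, 22.9, 0], "angular": [0, 0, 0]}, {"jaw": 0.3, "delta_pos": [-20, 22.9, 0], "angular": [0, 0, 0]}, {"jaw": 0.3, "delta_pos": [-20, 22.9, 0], "angular": [0, 0, 0]}, {"jaw": 0.3, "delta_pos": [-20, 22.9, 0], "angular": [0, 0, 0]}, {"jaw": 0.3, "delta_pos": [-20, 22.9, 0], "angular": [0, 0, 0]}, {"jaw": 0.3, "delta_pos": [-20, 22.9, 0], "angular": [0, 0, 0]}])

```text
clock: 13.12
eef_pos: [589.0, -50.7, 158.0]
tool_rot: [-2.358, -2.071, 0.004]
wrist_force: [0.1, 0.2, -2.4]
finger_gap: 56.8
grasp_force: 64.5
```

Request:
jog_arm(commands=[{"jaw": 0.3, "delta_pos": [-20, 22.9, 0], "angular": [0, 0, 0]}, {"jaw": 0.3, "delta_pos": [-14, 16, 0], "angular": [0, 0, 0]}, {"jaw": 0.3, "delta_pos": [-6.6, 7.4, 0], "angular": [0, 0, 0]}, {"jaw": 0.3, "delta_pos": [0, 0, 0], "angular": [0, 0, 0]}, {"jaw": 0.3, "delta_pos": [0, 0, 0], "angular": [0, 0, 0]}, {"jaw": 0.3, "delta_pos": [0, 0, 0], "angular": [0, 0, 0]}])

```text
clock: 13.62
eef_pos: [628.5, -94.0, 159.6]
tool_rot: [-2.357, -2.072, 0.002]
wrist_force: [-0.2, -0.5, -2.1]
finger_gap: 57.1
grasp_force: 64.6
```

```bash
python3 go.py 631.2,-94.6,96
```

```text
t 13.62 p [628.5 -94.  159.6] z [-0.003  0.001 -1.   ] y [ 0.992 -0.128 -0.003] q [-0.25  0.34 -0.09  1.14  0.    1.45] gap 57.1 F [-0.2 -0.5 -2.1] 64.6
(631.2, -94.6, 96.0) tool delta [-0.3  3.  63.6] len 64.0
```

Request:
jog_arm(commands=[{"jaw": 0.3, "delta_pos": [0, 1, 8], "angular": [0, 0, 0]}, {"jaw": 0.3, "delta_pos": [0, 0, 15], "angular": [0, 0, 0]}, {"jaw": 0.3, "delta_pos": [0, 0, 15], "angular": [0, 0, 0]}, {"jaw": 0.3, "delta_pos": [0, 0, 10], "angular": [0, 0, 0]}, {"jaw": 0.3, "delta_pos": [0, 0, 6], "angular": [0, 0, 0]}, {"jaw": 0.3, "delta_pos": [0, 0, 3], "angular": [0, 0, 0]}, {"jaw": 0.3, "delta_pos": [0, 0, 0], "angular": [0, 0, 0]}, {"jaw": 0.3, "delta_pos": [0, 0, 0], "angular": [0, 0, 0]}])

```text
clock: 14.28
eef_pos: [631.5, -95.0, 104.3]
tool_rot: [2.359, 2.074, 0.001]
wrist_force: [0.2, -0.9, -1.9]
finger_gap: 57.0
grasp_force: 64.6
```

Request:
jog_arm(commands=[{"jaw": 0.3, "delta_pos": [0, -0.3, 3], "angular": [0, 0, 0]}, {"jaw": 0.3, "delta_pos": [0, 0, 2.5], "angular": [0, 0, 0]}, {"jaw": 0.3, "delta_pos": [0, 0, 1.5], "angular": [0, 0, 0]}, {"jaw": 0.3, "delta_pos": [0, 0, 1], "angular": [0, 0, 0]}, {"jaw": 0.3, "delta_pos": [0, 0, 0], "angular": [0, 0, 0]}])

```text
clock: 14.7
eef_pos: [631.0, -95.2, 96.3]
tool_rot: [2.36, 2.073, 0.0]
wrist_force: [-0.5, 0.1, 0.9]
finger_gap: 56.8
grasp_force: 64.7
```

Request:
jog_arm(commands=[{"jaw": 0.3, "delta_pos": [0, 0, 0.7], "angular": [0, 0, 0]}, {"jaw": 0.3, "delta_pos": [0, 0, 0], "angular": [0, 0, 0]}])

```text
clock: 14.87
eef_pos: [631.0, -95.2, 96.2]
tool_rot: [2.36, 2.073, 0.0]
wrist_force: [-1.9, 0.8, 4.7]
finger_gap: 56.5
grasp_force: 65.1
```

Request:
jog_arm(commands=[{"jaw": 1, "delta_pos": [0, 0, 0], "angular": [0, 0, 0]}, {"jaw": 1, "delta_pos": [0, 0, 0], "angular": [0, 0, 0]}, {"jaw": 1, "delta_pos": [0, 0, 0], "angular": [0, 0, 0]}, {"jaw": 1, "delta_pos": [0, 0, 0], "angular": [0, 0, 0]}, {"jaw": 1, "delta_pos": [0, 0, -10], "angular": [0, 0, 0]}, {"jaw": 1, "delta_pos": [0, 0, -25], "angular": [0, 0, 0]}, {"jaw": 1, "delta_pos": [0, 0, -30], "angular": [0, 0, 0]}, {"jaw": 1, "delta_pos": [0, 0, -25], "angular": [0, 0, 0]}, {"jaw": 1, "delta_pos": [0, 0, 0], "angular": [0, 0, 0]}])

```text
clock: 15.62
eef_pos: [635.1, -96.1, 192.6]
tool_rot: [2.353, 2.067, 0.01]
wrist_force: [1.0, -0.0, 0.7]
finger_gap: 85.2
grasp_force: 0.0
```

```bash
python3 go.py 416,-163.5,140
python3 - <<'E'
from m import *
for n in ('top','scene'):
    f=vision.grab_frame(n);measure(f,{'p3can':(631,-95),'p4can':(618,-194),'c3':C['c3']},{},zmin=70,zmax=165)
E
```

```text
t 15.62 p [635.1 -96.1 192.6] z [ 0.011 -0.003 -1.   ] y [ 0.992 -0.129  0.012] q [-0.25  0.32 -0.05  1.19  0.    1.45] gap 85.2 F [ 1.  -0.   0.7] 0.0
(416.0, -163.5, 140.0) tool delta [ -95.  -209.3   50.2] len 235.0
p3can none
p4can none
c3 none
p3can circ [631.3 -96.4] r 29.4 mean [633.4 -97.5 132.8] zmed 132.9 579
p4can circ [ 617.7 -195.3] r 33.2 mean [ 621.5 -196.3  152.8] zmed 152.9 789
c3 circ [ 417.2 -164.6] r 27.5 mean [ 419.1 -164.5   78.9] zmed 79.0 293
```

Request:
jog_arm(commands=[{"jaw": 1, "delta_pos": [-6, -13, 0], "angular": [0, 0, 0]}, {"jaw": 1, "delta_pos": [-11, -25, 5], "angular": [0, 0, 0]}, {"jaw": 1, "delta_pos": [-14, -31, 9], "angular": [0, 0, 0]}, {"jaw": 1, "delta_pos": [-14, -31, 9], "angular": [0, 0, 0]}, {"jaw": 1, "delta_pos": [-14, -31, 9], "angular": [0, 0, 0]}, {"jaw": 1, "delta_pos": [-14, -31, 8], "angular": [0, 0, 0]}, {"jaw": 1, "delta_pos": [-13, -27, 5], "angular": [0, 0, 0]}, {"jaw": 1, "delta_pos": [-9, -17, 4], "angular": [0, 0, 0]}, {"jaw": 1, "delta_pos": [0, 0, 0], "angular": [0, 0, 0]}, {"jaw": 1, "delta_pos": [0, 0, 0], "angular": [0, 0, 0]}])

```text
clock: 16.55
eef_pos: [412.7, -162.3, 134.9]
tool_rot: [-2.36, -2.07, 0.001]
wrist_force: [0.0, -0.6, -0.2]
finger_gap: 85.3
grasp_force: 0.0
```

Request:
jog_arm(commands=[{"jaw": 1, "delta_pos": [0, 0, 0], "angular": [0, 0, 0]}])

```text
clock: 16.63
eef_pos: [414.8, -162.8, 135.9]
tool_rot: [-2.36, -2.073, -0.001]
wrist_force: [0.5, -1.1, -0.6]
finger_gap: 85.3
grasp_force: 0.0
```

```bash
python3 go.py 416,-163.5,42;  python3 - <<'E'
from m import *
f=wrist();save(f,'w3');measure(f,{k:C[k] for k in ('c3',)},{'bowl':PD['bowl']},zmax=100)
E
```

```text
t 16.63 p [ 414.8 -162.8  135.9] z [ 0.  0. -1.] y [ 0.992 -0.129  0.   ] q [-0.52  0.03 -0.53  1.01  0.    1.18] gap 85.3 F [ 0.5 -1.1 -0.6] 0.0
(416.0, -163.5, 42.0) tool delta [-0.6  1.3 93.9] len 94.0
c3 circ [ 416.1 -162.5] r 25.8 mean [ 416.2 -161.    80.7] zmed 80.8 6268
bowl circ [ 448.7 -285.5] r 57.3 mean [ 438.7 -285.2   44.3] zmed 44.2 3225
```

View pics/w3.png

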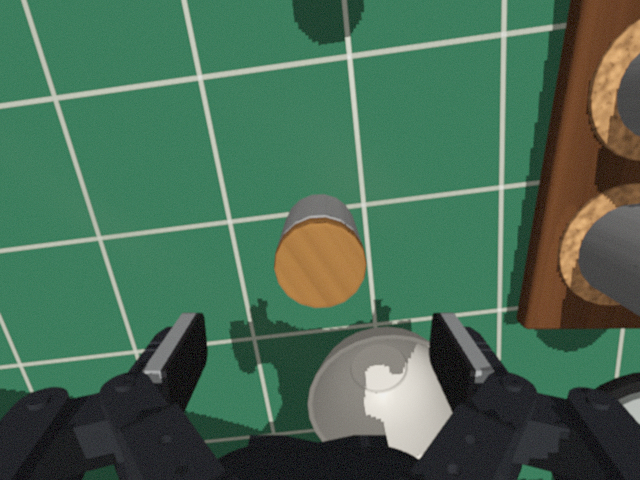

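The wrist view shows c3's lid at (320,262) centred between the fingers. The bowl, at (380,385), is well below the palm and clear of the fingertips.

Request:
jog_arm(commands=[{"jaw": 1, "delta_pos": [0, 1.2, 14], "angular": [0, 0, 0]}, {"jaw": 1, "delta_pos": [0, 0, 22], "angular": [0, 0, 0]}, {"jaw": 1, "delta_pos": [0, 0, 25], "angular": [0, 0, 0]}, {"jaw": 1, "delta_pos": [0, 0, 20], "angular": [0, 0, 0]}, {"jaw": 1, "delta_pos": [0, 0, 11], "angular": [0, 0, 0]}, {"jaw": 1, "delta_pos": [0, 0, 4], "angular": [0, 0, 0]}, {"jaw": 1, "delta_pos": [0, 0, 0], "angular": [0, 0, 0]}, {"jaw": 1, "delta_pos": [0, 0, 0], "angular": [0, 0, 0]}])

```text
clock: 17.35
eef_pos: [416.7, -163.1, 40.5]
tool_rot: [2.359, 2.074, 0.001]
wrist_force: [0.2, -0.7, 0.9]
finger_gap: 85.5
grasp_force: 0.0
```

Request:
jog_arm(commands=[{"jaw": 0.3, "delta_pos": [0, 0, 0], "angular": [0, 0, 0]}, {"jaw": 0.3, "delta_pos": [0, 0, 0], "angular": [0, 0, 0]}, {"jaw": 0.3, "delta_pos": [0, 0, 0], "angular": [0, 0, 0]}, {"jaw": 0.3, "delta_pos": [0, 0, 0], "angular": [0, 0, 0]}, {"jaw": 0.3, "delta_pos": [0, 0, 0], "angular": [0, 0, 0]}, {"jaw": 0.3, "delta_pos": [0, 0, 0], "angular": [0, 0, 0]}, {"jaw": 0.3, "delta_pos": [0, 0, 0], "angular": [0, 0, 0]}, {"jaw": 0.3, "delta_pos": [0, 0, 0], "angular": [0, 0, 0]}])

```text
clock: 18.02
eef_pos: [416.3, -163.4, 41.3]
tool_rot: [2.359, 2.072, 0.001]
wrist_force: [-1.4, 1.5, 6.1]
finger_gap: 51.0
grasp_force: 61.8
```

```bash
python3 go.py 416,-163,160 643.3,4.2,160
```

```text
t 18.02 p [ 416.3 -163.4   41.3] z [ 0.002 -0.001 -1.   ] y [ 0.992 -0.129  0.002] q [-0.52  0.16 -0.63  0.78 -0.    1.18] gap 51.0 F [-1.4  1.5  6.1] 61.8
(416.0, -163.0, 160.0) tool delta [   0.3   -0.2 -118.7] len 119.0
(643.3, 4.2, 160.0) tool delta [1.951e+02 2.039e+02 2.000e-01] len 282.0
```

Request:
jog_arm(commands=[{"jaw": 0.3, "delta_pos": [0, 0, -8], "angular": [0, 0, 0]}, {"jaw": 0.3, "delta_pos": [0, 0, -18], "angular": [0, 0, 0]}, {"jaw": 0.3, "delta_pos": [0, 0, -25], "angular": [0, 0, 0]}, {"jaw": 0.3, "delta_pos": [0, 0, -25], "angular": [0, 0, 0]}, {"jaw": 0.3, "delta_pos": [0, 0, -25], "angular": [0, 0, 0]}, {"jaw": 0.3, "delta_pos": [0, 0, -23], "angular": [0, 0, 0]}, {"jaw": 0.3, "delta_pos": [0, 0, -16], "angular": [0, 0, 0]}, {"jaw": 0.3, "delta_pos": [0, 0, -8], "angular": [0, 0, 0]}, {"jaw": 0.3, "delta_pos": [0, 0, 0], "angular": [0, 0, 0]}])

```text
clock: 18.77
eef_pos: [416.7, -163.6, 190.1]
tool_rot: [2.357, 2.071, 0.002]
wrist_force: [1.0, -0.1, -2.0]
finger_gap: 50.6
grasp_force: 63.1
```

Request:
jog_arm(commands=[{"jaw": 0.3, "delta_pos": [7, 7.3, 0], "angular": [0, 0, 0]}, {"jaw": 0.3, "delta_pos": [14, 14.6, 0], "angular": [0, 0, 0]}, {"jaw": 0.3, "delta_pos": [19.2, 20, 0], "angular": [0, 0, 0]}, {"jaw": 0.3, "delta_pos": [19.2, 20, 0], "angular": [0, 0, 0]}, {"jaw": 0.3, "delta_pos": [19.2, 20, 0], "angular": [0, 0, 0]}, {"jaw": 0.3, "delta_pos": [19.2, 20, 0], "angular": [0, 0, 0]}, {"jaw": 0.3, "delta_pos": [19.2, 20, 0], "angular": [0, 0, 0]}, {"jaw": 0.3, "delta_pos": [19.2, 20, 0], "angular": [0, 0, 0]}, {"jaw": 0.3, "delta_pos": [19.2, 20, 0], "angular": [0, 0, 0]}, {"jaw": 0.3, "delta_pos": [19.2, 20, 0], "angular": [0, 0, 0]}])

```text
clock: 19.6
eef_pos: [618.2, -11.3, 185.2]
tool_rot: [-2.357, -2.072, 0.004]
wrist_force: [0.0, -0.2, -3.4]
finger_gap: 50.9
grasp_force: 63.2
```

Request:
jog_arm(commands=[{"jaw": 0.3, "delta_pos": [14, 14.6, 0], "angular": [0, 0, 0]}, {"jaw": 0.3, "delta_pos": [6.8, 7.2, 0], "angular": [0, 0, 0]}, {"jaw": 0.3, "delta_pos": [0, 0, 0], "angular": [0, 0, 0]}, {"jaw": 0.3, "delta_pos": [0, 0, 0], "angular": [0, 0, 0]}, {"jaw": 0.3, "delta_pos": [0, 0, 0], "angular": [0, 0, 0]}])

```text
clock: 20.02
eef_pos: [641.1, 4.2, 187.0]
tool_rot: [-2.359, -2.072, 0.004]
wrist_force: [-0.5, -0.3, -3.3]
finger_gap: 51.0
grasp_force: 63.3
```

```bash
python3 go.py 643.4,4.1,75.3
```

```text
t 20.02 p [641.1   4.2 187. ] z [-0.003 -0.    -1.   ] y [ 0.992 -0.129 -0.003] q [-0.09  0.33 -0.05  1.2  -0.    1.61] gap 51.0 F [-0.5 -0.3 -3.3] 63.3
(643.4, 4.1, 75.3) tool delta [  0.3   2.6 111.7] len 112.0
```

Request:
jog_arm(commands=[{"jaw": 0.3, "delta_pos": [0, 0.8, 8], "angular": [0, 0, 0]}, {"jaw": 0.3, "delta_pos": [0, 0, 16], "angular": [0, 0, 0]}, {"jaw": 0.3, "delta_pos": [0, 0, 20], "angular": [0, 0, 0]}, {"jaw": 0.3, "delta_pos": [0, 0, 20], "angular": [0, 0, 0]}, {"jaw": 0.3, "delta_pos": [0, 0, 18], "angular": [0, 0, 0]}, {"jaw": 0.3, "delta_pos": [0, 0, 12], "angular": [0, 0, 0]}, {"jaw": 0.3, "delta_pos": [0, 0, 7], "angular": [0, 0, 0]}, {"jaw": 0.3, "delta_pos": [0, 0, 3], "angular": [0, 0, 0]}, {"jaw": 0.3, "delta_pos": [0, 0, 0], "angular": [0, 0, 0]}, {"jaw": 0.3, "delta_pos": [0, 0, 0], "angular": [0, 0, 0]}])

```text
clock: 20.85
eef_pos: [644.3, 4.3, 85.0]
tool_rot: [2.359, 2.073, 0.002]
wrist_force: [0.5, 0.2, -3.0]
finger_gap: 50.7
grasp_force: 63.3
```

Request:
jog_arm(commands=[{"jaw": 0.3, "delta_pos": [0, -0.8, 3], "angular": [0, 0, 0]}, {"jaw": 0.3, "delta_pos": [0, 0, 2.5], "angular": [0, 0, 0]}, {"jaw": 0.3, "delta_pos": [0, 0, 2], "angular": [0, 0, 0]}, {"jaw": 0.3, "delta_pos": [0, 0, 1.5], "angular": [0, 0, 0]}, {"jaw": 0.3, "delta_pos": [0, 0, 0], "angular": [0, 0, 0]}])

```text
clock: 21.27
eef_pos: [642.9, 4.7, 75.4]
tool_rot: [2.36, 2.074, 0.0]
wrist_force: [-1.3, 0.0, -0.8]
finger_gap: 50.9
grasp_force: 63.3
```

Request:
jog_arm(commands=[{"jaw": 0.3, "delta_pos": [0, 0, 0.7], "angular": [0, 0, 0]}, {"jaw": 0.3, "delta_pos": [0, 0, 0], "angular": [0, 0, 0]}])

```text
clock: 21.43
eef_pos: [642.9, 4.7, 75.3]
tool_rot: [2.36, 2.073, 0.001]
wrist_force: [-2.5, 1.9, 3.7]
finger_gap: 50.6
grasp_force: 63.4
```

Contact made; releasing c3, then rising clear.

Request:
jog_arm(commands=[{"jaw": 1, "delta_pos": [0, 0, 0], "angular": [0, 0, 0]}, {"jaw": 1, "delta_pos": [0, 0, 0], "angular": [0, 0, 0]}, {"jaw": 1, "delta_pos": [0, 0, 0], "angular": [0, 0, 0]}, {"jaw": 1, "delta_pos": [0, 0, 0], "angular": [0, 0, 0]}, {"jaw": 1, "delta_pos": [0, 0, -10], "angular": [0, 0, 0]}, {"jaw": 1, "delta_pos": [0, 0, -25], "angular": [0, 0, 0]}, {"jaw": 1, "delta_pos": [0, 0, -25], "angular": [0, 0, 0]}, {"jaw": 1, "delta_pos": [0, 0, -15], "angular": [0, 0, 0]}, {"jaw": 1, "delta_pos": [0, 0, 0], "angular": [0, 0, 0]}])

```text
clock: 22.18
eef_pos: [646.2, 4.3, 154.9]
tool_rot: [2.355, 2.069, 0.01]
wrist_force: [0.0, -0.2, 0.3]
finger_gap: 85.2
grasp_force: 0.0
```

```bash
python3 go.py 442,6,130
```

```text
t 22.18 p [646.2   4.3 154.9] z [ 0.009 -0.001 -1.   ] y [ 0.992 -0.129  0.009] q [-0.09  0.35 -0.09  1.12 -0.    1.61] gap 85.2 F [ 0.  -0.2  0.3] 0.0
(442.0, 6.0, 130.0) tool delta [ -24.6 -203.    23. ] len 206.0
```

Request:
jog_arm(commands=[{"jaw": 1, "delta_pos": [-1.6, -13, 0], "angular": [0, 0, 0]}, {"jaw": 1, "delta_pos": [-3, -25, 0], "angular": [0, 0, 0]}, {"jaw": 1, "delta_pos": [-3.7, -30, 4], "angular": [0, 0, 0]}, {"jaw": 1, "delta_pos": [-3.7, -30, 4], "angular": [0, 0, 0]}, {"jaw": 1, "delta_pos": [-3.7, -30, 4], "angular": [0, 0, 0]}, {"jaw": 1, "delta_pos": [-3.7, -30, 4], "angular": [0, 0, 0]}, {"jaw": 1, "delta_pos": [-3.2, -25, 4], "angular": [0, 0, 0]}, {"jaw": 1, "delta_pos": [-2, -16, 0], "angular": [0, 0, 0]}, {"jaw": 1, "delta_pos": [0, 0, 0], "angular": [0, 0, 0]}, {"jaw": 1, "delta_pos": [0, 0, 0], "angular": [0, 0, 0]}])

```text
clock: 23.02
eef_pos: [441.7, 5.9, 129.2]
tool_rot: [2.36, 2.073, 0.0]
wrist_force: [0.4, 0.7, -0.8]
finger_gap: 85.0
grasp_force: 0.0
```

Request:
jog_arm(commands=[{"jaw": 1, "delta_pos": [0, 0, 0], "angular": [0, 0, 0]}])

```text
clock: 23.1
eef_pos: [443.6, 5.6, 129.8]
tool_rot: [2.359, 2.073, 0.002]
wrist_force: [0.2, -0.4, 0.7]
finger_gap: 85.1
grasp_force: 0.0
```

```bash
python3 go.py 442,6.2,24;  python3 - <<'E'
from m import *
f=wrist();measure(f,{k:C[k] for k in ('c4',)},{},zmax=85)
f=vision.grab_frame('scene');measure(f,{'p2can':(643,4),'p3can':(631,-95),'p4can':(618,-194),'c4':C['c4']},{'bowl':PD['bowl']},zmin=45,zmax=165)
E
```

```text
t 23.1 p [443.6   5.6 129.8] z [ 0.002 -0.    -1.   ] y [ 0.992 -0.129  0.002] q [-0.13  0.03 -0.54  0.99  0.    1.57] gap 85.1 F [ 0.2 -0.4  0.7] 0.0
(442.0, 6.2, 24.0) tool delta [  0.3  -1.9 105.8] len 106.0
c4 circ [442.6   8.4] r 23.0 mean [442.6   9.6  60.7] zmed 60.8 4410
p2can circ [644.4   4.7] r 27.2 mean [646.    3.  112.9] zmed 113.1 416
p3can circ [631.4 -96.7] r 29.5 mean [633.5 -97.2 132.9] zmed 133.0 562
p4can circ [ 619.3 -194.9] r 32.4 mean [ 621.6 -196.4  152.7] zmed 152.8 795
c4 circ [399.7   8.3] r 8.9 mean [401.3   6.7 156.7] zmed 156.5 41
bowl circ [ 450.  -287.2] r 59.1 mean [ 441.4 -288.2   43.8] zmed 44.2 755
```

Request:
jog_arm(commands=[{"jaw": 1, "delta_pos": [1, -1.2, 14], "angular": [0, 0, 0]}, {"jaw": 1, "delta_pos": [0, 0, 24], "angular": [0, 0, 0]}, {"jaw": 1, "delta_pos": [0, 0, 26], "angular": [0, 0, 0]}, {"jaw": 1, "delta_pos": [0, 0, 22], "angular": [0, 0, 0]}, {"jaw": 1, "delta_pos": [0, 0, 13], "angular": [0, 0, 0]}, {"jaw": 1, "delta_pos": [0, 0, 6], "angular": [0, 0, 0]}, {"jaw": 1, "delta_pos": [0, 0, 0], "angular": [0, 0, 0]}, {"jaw": 1, "delta_pos": [0, 0, 0], "angular": [0, 0, 0]}])

```text
clock: 23.87
eef_pos: [442.2, 6.9, 24.7]
tool_rot: [2.36, 2.073, 0.0]
wrist_force: [-0.7, -0.0, -0.0]
finger_gap: 84.9
grasp_force: 0.0
```

Request:
jog_arm(commands=[{"jaw": 0.3, "delta_pos": [0, 0, 0], "angular": [0, 0, 0]}, {"jaw": 0.3, "delta_pos": [0, 0, 0], "angular": [0, 0, 0]}, {"jaw": 0.3, "delta_pos": [0, 0, 0], "angular": [0, 0, 0]}, {"jaw": 0.3, "delta_pos": [0, 0, 0], "angular": [0, 0, 0]}, {"jaw": 0.3, "delta_pos": [0, 0, 0], "angular": [0, 0, 0]}, {"jaw": 0.3, "delta_pos": [0, 0, 0], "angular": [0, 0, 0]}, {"jaw": 0.3, "delta_pos": [0, 0, 0], "angular": [0, 0, 0]}, {"jaw": 0.3, "delta_pos": [0, 0, 0], "angular": [0, 0, 0]}])

```text
clock: 24.53
eef_pos: [442.3, 6.8, 25.6]
tool_rot: [2.359, 2.072, 0.002]
wrist_force: [-0.5, -0.1, 5.2]
finger_gap: 44.6
grasp_force: 60.9
```

```bash
python3 go.py 442.3,7,164 655.8,103.1,164
```

```text
t 24.53 p [442.3   6.8  25.6] z [ 0.002 -0.    -1.   ] y [ 0.992 -0.129  0.002] q [-0.13  0.17 -0.65  0.74 -0.    1.57] gap 44.6 F [-0.5 -0.1  5.2] 60.9
(442.3, 7.0, 164.0) tool delta [   0.2    0.3 -138.4] len 138.0
(655.8, 103.1, 164.0) tool delta [122.8 199.4   0.5] len 234.0
```

Request:
jog_arm(commands=[{"jaw": 0.3, "delta_pos": [0, 0, -8], "angular": [0, 0, 0]}, {"jaw": 0.3, "delta_pos": [0, 0, -18], "angular": [0, 0, 0]}, {"jaw": 0.3, "delta_pos": [0, 0, -25], "angular": [0, 0, 0]}, {"jaw": 0.3, "delta_pos": [0, 0, -25], "angular": [0, 0, 0]}, {"jaw": 0.3, "delta_pos": [0, 0, -22], "angular": [0, 0, 0]}, {"jaw": 0.3, "delta_pos": [0, 0, -16], "angular": [0, 0, 0]}, {"jaw": 0.3, "delta_pos": [0, 0, -8], "angular": [0, 0, 0]}, {"jaw": 0.3, "delta_pos": [0, 0, 0], "angular": [0, 0, 0]}])

```text
clock: 25.2
eef_pos: [442.6, 6.8, 148.5]
tool_rot: [2.358, 2.072, 0.004]
wrist_force: [-0.0, 1.0, -1.2]
finger_gap: 44.6
grasp_force: 61.5
```

Request:
jog_arm(commands=[{"jaw": 0.3, "delta_pos": [4.5, 7.3, 0], "angular": [0, 0, 0]}, {"jaw": 0.3, "delta_pos": [9, 14.6, 0], "angular": [0, 0, 0]}, {"jaw": 0.3, "delta_pos": [13, 21.1, 0], "angular": [0, 0, 0]}, {"jaw": 0.3, "delta_pos": [13, 21.1, 0], "angular": [0, 0, 0]}, {"jaw": 0.3, "delta_pos": [13, 21.1, 0], "angular": [0, 0, 0]}, {"jaw": 0.3, "delta_pos": [13, 21.1, 0], "angular": [0, 0, 0]}, {"jaw": 0.3, "delta_pos": [13, 21.1, 0], "angular": [0, 0, 0]}, {"jaw": 0.3, "delta_pos": [13, 21.1, 0], "angular": [0, 0, 0]}, {"jaw": 0.3, "delta_pos": [13, 21.1, 0], "angular": [0, 0, 0]}, {"jaw": 0.3, "delta_pos": [11, 17.9, 0], "angular": [0, 0, 0]}])

```text
clock: 26.03
eef_pos: [642.5, 98.5, 143.5]
tool_rot: [-2.358, -2.072, 0.004]
wrist_force: [-0.2, -0.6, -1.3]
finger_gap: 44.4
grasp_force: 61.6
```

Request:
jog_arm(commands=[{"jaw": 0.3, "delta_pos": [5, 8.1, 0], "angular": [0, 0, 0]}, {"jaw": 0.3, "delta_pos": [2.3, 3.8, 0], "angular": [0, 0, 0]}, {"jaw": 0.3, "delta_pos": [0, 0, 0], "angular": [0, 0, 0]}, {"jaw": 0.3, "delta_pos": [0, 0, 0], "angular": [0, 0, 0]}, {"jaw": 0.3, "delta_pos": [0, 0, 0], "angular": [0, 0, 0]}])

```text
clock: 26.45
eef_pos: [653.2, 102.7, 145.8]
tool_rot: [-2.359, -2.072, 0.003]
wrist_force: [-0.3, 0.3, -1.0]
finger_gap: 44.4
grasp_force: 61.7
```

```bash
python3 go.py 655.6,103,59.6
```

```text
t 26.45 p [653.2 102.7 145.8] z [-0.002 -0.    -1.   ] y [ 0.992 -0.129 -0.002] q [ 0.06  0.39 -0.05  1.13 -0.    1.76] gap 44.4 F [-0.3  0.3 -1. ] 61.7
(655.6, 103.0, 59.6) tool delta [ 0.6  2.5 86.2] len 86.0
```

Request:
jog_arm(commands=[{"jaw": 0.3, "delta_pos": [0.3, 0.5, 8], "angular": [0, 0, 0]}, {"jaw": 0.3, "delta_pos": [0, 0, 16], "angular": [0, 0, 0]}, {"jaw": 0.3, "delta_pos": [0, 0, 19], "angular": [0, 0, 0]}, {"jaw": 0.3, "delta_pos": [0, 0, 16], "angular": [0, 0, 0]}, {"jaw": 0.3, "delta_pos": [0, 0, 11], "angular": [0, 0, 0]}, {"jaw": 0.3, "delta_pos": [0, 0, 6], "angular": [0, 0, 0]}, {"jaw": 0.3, "delta_pos": [0, 0, 3], "angular": [0, 0, 0]}, {"jaw": 0.3, "delta_pos": [0, 0, 0], "angular": [0, 0, 0]}, {"jaw": 0.3, "delta_pos": [0, 0, 0], "angular": [0, 0, 0]}])

```text
clock: 27.2
eef_pos: [655.8, 103.3, 68.2]
tool_rot: [2.359, 2.073, 0.002]
wrist_force: [-0.1, 0.2, -1.5]
finger_gap: 44.7
grasp_force: 61.7
```

Request:
jog_arm(commands=[{"jaw": 0.3, "delta_pos": [0, 0, 3], "angular": [0, 0, 0]}, {"jaw": 0.3, "delta_pos": [0, 0, 2.5], "angular": [0, 0, 0]}, {"jaw": 0.3, "delta_pos": [0, 0, 1.5], "angular": [0, 0, 0]}, {"jaw": 0.3, "delta_pos": [0, 0, 1], "angular": [0, 0, 0]}, {"jaw": 0.3, "delta_pos": [0, 0, 0], "angular": [0, 0, 0]}])

```text
clock: 27.62
eef_pos: [655.4, 103.4, 59.7]
tool_rot: [2.36, 2.074, 0.0]
wrist_force: [-0.3, 0.8, -0.6]
finger_gap: 44.7
grasp_force: 61.7
```

Request:
jog_arm(commands=[{"jaw": 0.3, "delta_pos": [0, 0, 0.7], "angular": [0, 0, 0]}, {"jaw": 0.3, "delta_pos": [0, 0, 0], "angular": [0, 0, 0]}])

```text
clock: 27.78
eef_pos: [655.4, 103.4, 59.7]
tool_rot: [2.36, 2.074, 0.0]
wrist_force: [-3.1, 0.5, 3.4]
finger_gap: 44.7
grasp_force: 61.9
```

Contact. Release, rise, and back off towards the robot so the cameras have a clear view.

Request:
jog_arm(commands=[{"jaw": 1, "delta_pos": [0, 0, 0], "angular": [0, 0, 0]}, {"jaw": 1, "delta_pos": [0, 0, 0], "angular": [0, 0, 0]}, {"jaw": 1, "delta_pos": [0, 0, 0], "angular": [0, 0, 0]}, {"jaw": 1, "delta_pos": [0, 0, 0], "angular": [0, 0, 0]}, {"jaw": 1, "delta_pos": [0, 0, -10], "angular": [0, 0, 0]}, {"jaw": 1, "delta_pos": [0, 0, -25], "angular": [0, 0, 0]}, {"jaw": 1, "delta_pos": [0, 0, -35], "angular": [0, 0, 0]}, {"jaw": 1, "delta_pos": [0, 0, -35], "angular": [0, 0, 0]}, {"jaw": 1, "delta_pos": [0, 0, -20], "angular": [0, 0, 0]}, {"jaw": 1, "delta_pos": [0, 0, -10], "angular": [0, 0, 0]}])

```text
clock: 28.62
eef_pos: [657.8, 103.5, 199.1]
tool_rot: [2.356, 2.07, 0.01]
wrist_force: [0.5, 1.0, -0.5]
finger_gap: 85.5
grasp_force: 0.0
```

Request:
jog_arm(commands=[{"jaw": 1, "delta_pos": [0, -15, 0], "angular": [0, 0, 0]}, {"jaw": 1, "delta_pos": [0, -30, 0], "angular": [0, 0, 0]}, {"jaw": 1, "delta_pos": [0, -40, 0], "angular": [0, 0, 0]}, {"jaw": 1, "delta_pos": [0, -40, 0], "angular": [0, 0, 0]}, {"jaw": 1, "delta_pos": [0, -40, 0], "angular": [0, 0, 0]}, {"jaw": 1, "delta_pos": [0, -30, 0], "angular": [0, 0, 0]}, {"jaw": 1, "delta_pos": [0, -15, 0], "angular": [0, 0, 0]}, {"jaw": 1, "delta_pos": [0, 0, 0], "angular": [0, 0, 0]}, {"jaw": 1, "delta_pos": [0, 0, 0], "angular": [0, 0, 0]}])

```text
clock: 29.37
eef_pos: [446.3, 130.4, 193.5]
tool_rot: [2.359, 2.074, 0.0]
wrist_force: [1.0, -0.1, 0.2]
finger_gap: 85.5
grasp_force: 0.0
```

Run:
```python
from m import *
for n in ('top','scene'):
    f=vision.grab_frame(n);save(f,'end_'+n);print(n)
    measure(f,{'p1can':(655,103),'p2can':(643,4),'p3can':(631,-95),'p4can':(618,-194)},{},zmin=70,zmax=165)
    measure(f,{},{'bowl':PD['bowl']},zmax=90)
```

```text
top
p1can circ [654.2 103.4] r 22.6 mean [653.7 103.2  95.1] zmed 94.9 224
p2can circ [641.5   4.4] r 25.6 mean [641.    4.1 115.2] zmed 115.2 315
p3can circ [628.2 -95.8] r 28.5 mean [627.8 -95.8 135.3] zmed 135.1 401
p4can circ [ 616.3 -195. ] r 31.9 mean [ 616.1 -195.   155.1] zmed 155.2 592
bowl circ [ 448.2 -288.2] r 57.4 mean [ 449.6 -312.3   46.3] zmed 47.2 412
scene
p1can circ [657.3 103.5] r 24.8 mean [658.1 101.7  93. ] zmed 93.0 298
p2can circ [643.5   4.6] r 27.0 mean [645.9   2.8 112.8] zmed 112.9 422
p3can circ [631.5 -95.5] r 30.2 mean [633.4 -97.2 132.9] zmed 133.0 573
p4can circ [ 618.3 -195.3] r 32.6 mean [ 621.4 -196.3  152.8] zmed 152.9 787
bowl circ [ 450.4 -287.5] r 59.2 mean [ 441.1 -288.2   43.9] zmed 44.4 753
```

View pics/end_scene.png

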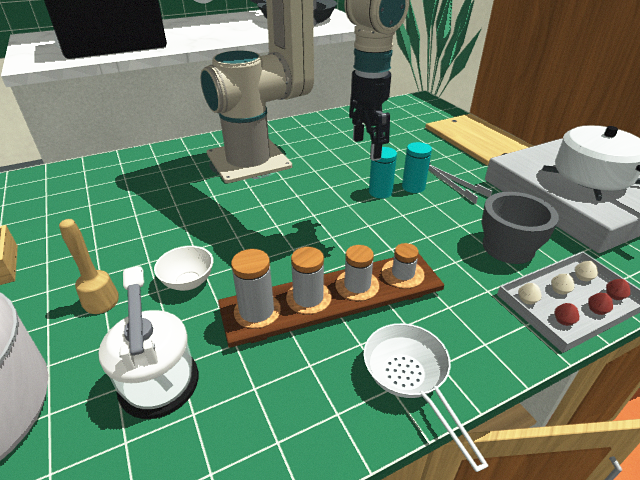

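The final view shows all four canisters upright and centred on their pads, from the tallest at (252,288) beside the chopper to the shortest at (405,265). They measure within about 3 mm of the pad centres, the bowl hasn't moved, and the gripper is clear.

```bash
python3 -c "
from h import *
print(manip.hand_in())"
```

```text
the job is handed in; nothing more can be done
None
```

The four canisters are upright on their pads, tallest nearest the chopper down to shortest, each about 3 mm or less from its pad's centre by the cameras; the bowl has not moved, and the job was handed in at about 30 s, though no verdict came back.

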